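Set a copper blank out over the end of the ledge

ROBOT

A 6-joint arm with a two-finger parallel gripper is mounted at the origin on the work surface. World frame = base frame: x ahead of the robot, y to its left, z up, the work surface at z = 0. Lengths are in mm, angles in rad, forces in N, time in s.
With the tool pointing down it reaches from about 300 to 775 mm from the base axis. Payload 14.6 kg.
Tool frame: the origin (TCP) lies between the finger pads; the fingertips stand 22 mm ahead of it and the grasp point (between the pads) lies 3 mm ahead of it (finger_overhang is the distance from the TCP to the fingertips, in mm); z points along the fingers, y is the direction in which the jaws open and shut (so a half turn about z gives the same grasp; the last joint's range is limited). The gripper opens to 94 mm and grips with 3 to 60 N. Pads are 16 mm wide; open, the fingers measure 119 mm over their backs; the gripper's body (75 mm by 177 mm) begins 78 mm behind the grasp point.
Start: joints at [1.205, 0.3, 1.521, -0, 1.321, -0.067], TCP at [161.903, 525.62, 227.446] pointing down, gripper open.
Joint ranges: [-3.03, 3.03], [-0.79, 2.21], [0.23, 2.52], [-1.04, 4.18], [0, 3.07], [-2.55, 2.55]. Speed limits (rad/s): [2.22, 2.22, 2.57, 3.14, 3.14, 3.14].

INTERFACE

Orientations are given as [roll, pitch, yaw] about the fixed x, y, z axes, in that order (R = Rz(yaw) Ry(pitch) Rx(roll)).
In Python, from cell import * gives the robot as it stands.
- The arm moves only by the tool jog_arm, never from a script. Its argument "increments" is a list of rows, each a list of 7 numbers: the shift along the tool's x, y, z in cm, then the turn, a rotation vector about the tool's x, y, z in degrees, then the finger opening in cm, from 0 to 9.4. In form: [[x, y, z, wx, wy, wz, grip], ...]. A call has 1 to 20 rows; each row shifts and turns the commanded pose from where the row before left it, along the tool's axes as they then stand; what a row does not reach is not made up. A row lasts 1/8 s, in which the tool goes at most 62.5 mm and 10.7 degrees, less where a joint would pass 70% of its speed; a pose out of reach is approached as far as the arm can. A call is refused whole if a number of a shift passes 6.25 or a number of a turn 10.7, either way. A call with a gripper value outside its range is refused whole. The fingers move at their own pace and stop on an object; "squeeze" is the grip in N (left out, the last holds). Time passes only in rows, so rows that do not move let the fingers close. It gives the time, the measured TCP pose, the force and the opening at its end, in the units of the state.
- read_state(): the state, without advancing time (a new reading comes with each control period).
- camera(name): name is "scene" or "side" or "wrist"; returns a dict with "image" (400x640x3 uint8, red, green, blue), "K" (3x3 intrinsics, pixels), "rvec" (rotation vector, rad) and "tvec" (3), from world to camera coordinates, as OpenCV has them. Camera axes: x right, y down, z forward; pixel columns grow to the right and rows downward; lengths in mm; the calibration is good to about 2 mm. A picture is of the moment at which its call begins. There is no depth.
- sign_off(): hands the job in, once; it reports no verdict.
Trained networks look in a picture, given as the dict that the camera call returned (one of the last four; its "shot" number tells which), for a name from the list of things; names that differ only in an ending like _2 or _b are one class to them, and where a whole thing is asked for, a point or a joint stands for the part that bears it (a point fixed in the world has none). Each returns a list of dicts, best first, with "conf" (0 to 1); they miss things now and then, are a little off and sometimes report something else, mostly with a low value. They report only what shows in the picture. A call takes as long as a camera call. They do not tell look-alikes from the thing itself.
- recognise(picture, name): "centre" ([x, y, z] in mm, in the coordinates of the camera as it stood for that picture, good to about 4 mm: the middle of the surface that is visible of it).
- regions_of(picture, name): "mask" (400x640 bool, what is visible of it).
The state is a dict: "clock": time; "joints": joint angles; "qd": joint speeds; "effort": joint torques, N m; "eef_pos": TCP position; "eef_rot": TCP orientation; "wrist_force": force on the tool from outside, world axes, zero at the start; "moment": the same for the moment, N m; "finger_gap": finger opening in mm.
Only numpy, scipy, OpenCV 4.12 (cv2) and the standard library are available. Lean on these libraries where they do the work, as an engineer would, in place of code of your own. Each camera call takes 0.05 s, during which the arm holds its last target.

TASK

With the fingertips only, push the rectangular copper blank back against the fence and along the wooden ledge, until about a third of its length hangs out past the ledge's open end, so that the coppersmith can take it by its edge. Leave it lying flat with its long side flush against the fence. Do not pick the blank up or tip it, and leave the round blank, the mug, the bowl and the hammer where they are.

Things in the scene. Friction and masses are not known exactly. Their poses are not given: they have to be found in the camera images.
- ledge: fixed wooden ledge, level top 55 mm above the table, turned by up to 0.25 rad. Own x points from the robot to the fence, own y from the open (right) end to the stop. Its top spans x -75 mm (open side) to +65 mm (fence face), y -200 mm (open end) to +220 mm (stop face). Fence: 12 mm high, 15 mm thick strip along the whole far side; stop: same height. Origin at table height
- ledge_open_end (a point): point on the top edge of the ledge's open end, 200 mm along the ledge's -y from its origin, 55 mm above the table, same axes as the ledge
- blank: loose rectangular copper blank flat on the ledge, 80 mm (own x) by 120 mm (own y) by 5 mm thick, 0.3 to 0.55 kg, slides at roughly 2 to 5 N. Origin: centre of its underside. It starts askew to the ledge by up to 0.2 rad, clear of the fence, wholly on the ledge, its -y end towards the open end
- blank_lead (a point): middle of the blank's leading short edge (underside), 60 mm along the blank's -y from its origin
- blank_back (a point): middle of the blank's long edge that faces the fence (underside), 40 mm along the blank's +x from its origin
- disc: loose round copper blank, 56 mm diameter, 5 mm thick, flat on the ledge near the stop; origin at the centre of its underside; to be left alone
- mug: loose copper mug, 72 mm across, 75 mm high, on the table beyond the open end; origin at the centre of its underside; to be left alone
- bowl: loose steel bowl, 100 mm across, 45 mm high, on the table beyond the open end; origin at the centre of its underside; to be left alone
- hammer: loose hammer, 240 mm long, lying on the table to the left of the ledge, handle towards its own -x; to be left alone
There are look-alikes about, which are no part of the job. Leave any blue, grey or red look-alike of the blank alone.

How it is judged:
By the outcome, as a careful person would: the job done as asked, in the order asked, and still so for the second after the job is handed in, with the robot touching nothing.
It also fails if it takes over 64 s, if anything falls off the work surface, if the arm or the gripper's body presses on something with over 40 N, if the wrist force passes 120 N, or if a joint passes its speed limit or range.

## Working session

There is one attempt and no reset: what is moved stays moved. The work goes in short steps, Python scripts to look and compute and a tool call to move; the robot and the scene stay as the last step left them, time stands still between calls to the robot, and variables do not carry over. Pictures are saved under pics/ and viewed, and the job is handed in when it is done.

Besides the shell and the picture viewer there is one more tool, called after "Request:" by a JSON object that holds its "method" and its "body". jog_arm: Moves the arm, as the interface text tells. Its arguments: {"type":"object","properties":{"increments":{"type":"array"},"squeeze":{"type":"number"}},"required":["increments"]}

```bash
mkdir -p pics; ls
python3 - <<'E'
from cell import *
import cv2
s=read_state(); print({k:s[k] for k in ('clock','eef_pos','eef_rot','wrist_force','finger_gap')})
for n in ('scene','side'):
    c=camera(n); cv2.imwrite(f'pics/{n}0.png',c['image'][:,:,::-1])
    for t in ('ledge','blank','disc'):
        for r in recognise(c,t): print(n,t,r)
    print(c['K'],c['rvec'],c['tvec'])
E
```

```text
pics
{'clock': 0.0, 'eef_pos': array([161.84185601, 525.41254047, 226.89098145]), 'eef_rot': array([-3.14045757e+00, -6.52533392e-05,  2.84276783e+00]), 'wrist_force': array([ 0.53338572,  0.10608202, -0.77227584]), 'finger_gap': 94.07388395420857}
scene ledge {'centre': [6.8, 44.0, 1592.1], 'conf': 0.82}
scene ledge {'centre': [-34.5, -5.9, 1659.7], 'conf': 0.72}
scene ledge {'centre': [-412.6, -110.1, 1851.2], 'conf': 0.38}
scene blank {'centre': [82.5, -36.9, 1796.9], 'conf': 0.74}
scene blank {'centre': [-193.6, 115.7, 1579.0], 'conf': 0.7}
scene blank {'centre': [-20.3, -121.2, 1923.6], 'conf': 0.67}
scene disc {'centre': [102.2, 66.9, 1546.8], 'conf': 0.51}
[[486.60239767   0.         308.90247983]
 [  0.         486.60239767 194.8989721 ]
 [  0.           0.           1.        ]] [ 1.04443471  2.26271336 -1.21234079] [ 320.87147214 -217.09598201 2064.52401847]
side ledge {'centre': [-24.0, 49.9, 1078.1], 'conf': 0.85}
side ledge {'centre': [-28.6, 118.6, 1013.6], 'conf': 0.2}
side blank {'centre': [230.3, -117.4, 1271.2], 'conf': 0.78}
side blank {'centre': [-205.0, -25.7, 1207.4], 'conf': 0.74}
side blank {'centre': [-13.1, -30.8, 1136.1], 'conf': 0.57}
side disc {'centre': [-29.3, 116.0, 1014.1], 'conf': 0.76}
[[377.25381245   0.         322.17733894]
 [  0.         377.25381245 197.7671572 ]
 [  0.           0.           1.        ]] [ 0.08262894 -2.9181327   1.05531324] [ 569.00267434    7.29341799 1171.7040692 ]
```

View pics/scene0.png

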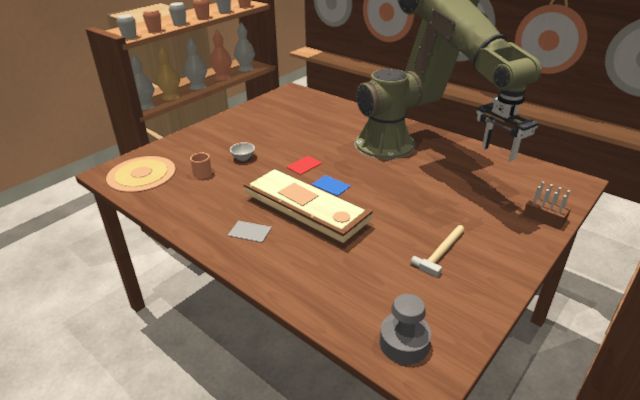

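View pics/side0.png

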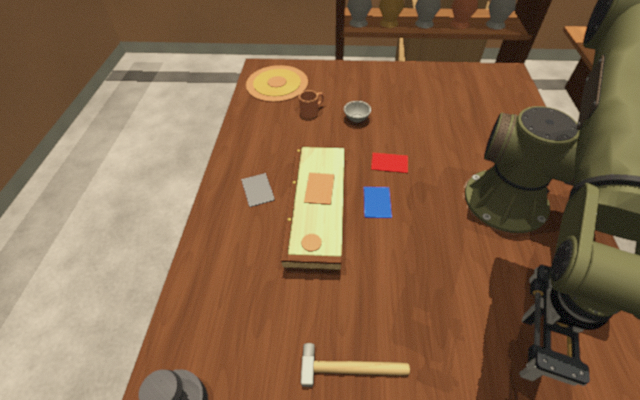

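The copper blank is at scene (297,194) and side (320,188). What could be mistaken for it: red at scene (304,165), blue at (331,185), grey at (250,231), the disc at (341,216) and the shallow dish at (141,173). Only the rectangle lying on the ledge is copper. I'll crop in close and measure it.

```bash
cat > h.py <<'E'
from cell import *
import numpy as np, cv2
def ray(c,px,z):
    R,_=cv2.Rodrigues(np.array(c['rvec'],float)); t=np.array(c['tvec'],float).ravel()
    K=np.array(c['K']); px=np.atleast_2d(np.array(px,float))
    d=(np.linalg.inv(K)@np.c_[px,np.ones(len(px))].T).T@R
    o=-R.T@t
    return o+d*((z-o[2])/d[:,2])[:,None]
def proj(c,P):
    return cv2.projectPoints(np.array(P,float).reshape(-1,3),np.array(c['rvec'],float),np.array(c['tvec'],float),np.array(c['K'],float),None)[0].reshape(-1,2)
def crop(c,x0,y0,x1,y1,f,name):
    cv2.imwrite(name,cv2.resize(c['image'][y0:y1,x0:x1,::-1],None,fx=f,fy=f,interpolation=cv2.INTER_CUBIC))
E
python3 - <<'E'
from h import *
for n,b in (('scene',(230,150,390,250)),('side',(270,135,390,280))):
    c=camera(n); np.set_printoptions(precision=1,suppress=True)
    crop(c,*b,5 if n=='scene' else 4,f'pics/{n}1.png')
    for t in('blank','ledge'):
      for r in regions_of(c,t):
        m=r['mask'].astype(np.uint8); ys,xs=np.nonzero(m)
        cn,_=cv2.findContours(m,cv2.RETR_EXTERNAL,cv2.CHAIN_APPROX_NONE); k=max(cn,key=cv2.contourArea).reshape(-1,2)
        W=ray(c,k,60 if t=='blank' else 55)[:,:2].astype(np.float32)
        print(n,t,r['conf'],xs.mean(),ys.mean(),c['image'][m>0].mean(0),len(xs),cv2.minAreaRect(W))
E
```

```text
scene blank 0.92 302.9970760233918 164.49415204678363 [237.4  86.   80.4] 342 ((419.526123046875, -87.71908569335938), (83.06525421142578, 117.87625885009766), 83.92951202392578)
scene blank 0.82 297.58193277310926 193.53571428571428 [244.7 194.2 146.1] 476 ((577.08740234375, 27.56747055053711), (125.02161407470703, 82.87430572509766), 88.0198745727539)
scene blank 0.82 248.7861952861953 230.82154882154882 [192.  185.3 175.2] 594 ((823.0254516601562, 48.820350646972656), (80.0569839477539, 116.20597839355469), 23.99261474609375)
scene blank 0.62 330.50710900473933 184.61611374407582 [ 88.7 139.8 216.2] 422 ((462.6182556152344, 78.63778686523438), (120.9183120727539, 81.12258911132812), 89.56647491455078)
scene blank 0.54 340.59154929577466 216.04225352112675 [245.3 196.3 147.9] 142 ((584.9351196289062, 220.5419921875), (53.34809112548828, 47.941131591796875), 38.803218841552734)
scene blank 0.2 308.6494708994709 205.34338624338625 [194.8 180.6 140.3] 3780 ((600.32666015625, 69.16911315917969), (206.91441345214844, 471.2165222167969), 1.2801836729049683)
scene ledge 0.83 308.7788760237221 205.6159277040384 [196.6 183.1 142.5] 3541 ((593.9016723632812, 66.41328430175781), (199.8932342529297, 467.780029296875), 0.7939668893814087)
side blank 0.87 389.6087591240876 162.38832116788322 [211.4  59.   49.4] 685 ((359.3309326171875, -90.58760070800781), (87.8729019165039, 114.76026153564453), 86.26988983154297)
side blank 0.8 319.0235017626322 187.7978848413631 [220.5 170.2 112.7] 851 ((577.0, 26.15435791015625), (127.07156372070312, 82.35342407226562), 87.21676635742188)
side blank 0.77 257.711724137931 189.8041379310345 [169.6 161.5 146.8] 725 ((761.1781616210938, 43.37367630004883), (76.8320541381836, 116.67818450927734), 22.74989891052246)
side blank 0.7 377.4432432432432 202.51351351351352 [ 65.2 121.7 197.3] 740 ((402.83270263671875, 75.979736328125), (111.61824798583984, 72.77008819580078), 89.44784545898438)
```

```bash
ls pics
```

```text
scene0.png
scene1.png
side0.png
side1.png
```

View pics/scene1.png

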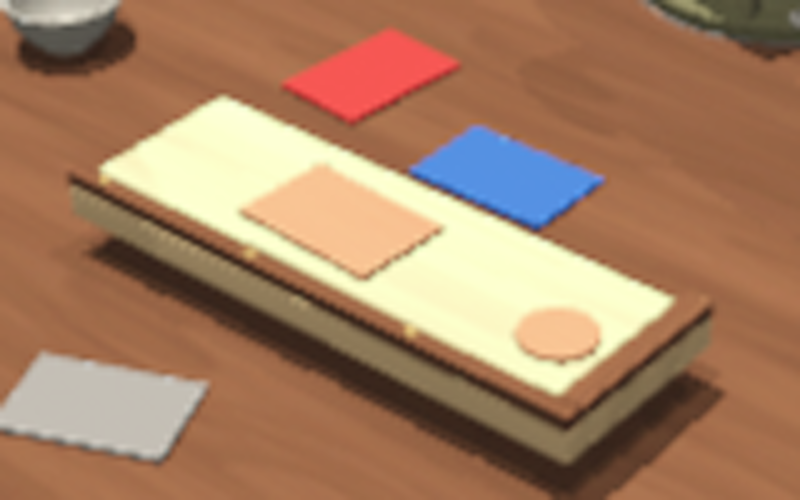

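View pics/side1.png

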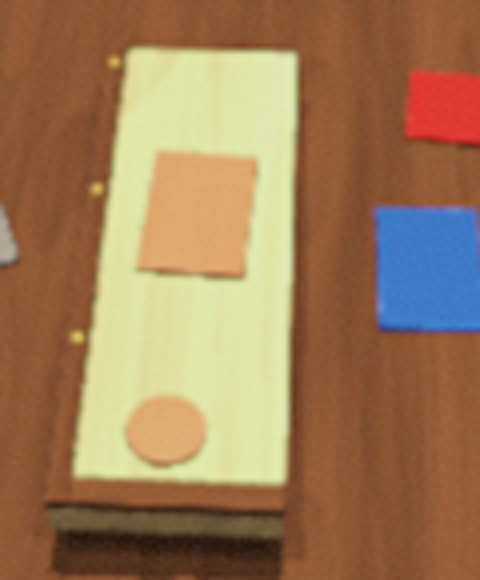

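Run:
```python
from h import *
np.set_printoptions(precision=1,suppress=True)
from scipy.optimize import least_squares
cs={'scene':camera('scene'),'side':camera('side')}
off={'scene':(230,150,5),'side':(270,135,4)}
def px(n,p): o=off[n]; return np.array([(p[0]-o[2]/2+.5)/o[2]+o[0],(p[1]-o[2]/2+.5)/o[2]+o[1]])
# ledge local points
L=[('scene',(222,95),(-75,-200,55)),('scene',(672,298),(-75,220,55)),
   ('side',(298,51),(-75,-200,55)),('side',(128,48),(65,-200,55)),('scene',(712,304),(-75,235,67)),('scene',(70,178),(80,-200,67)),('scene',(567,422),(80,235,67)),('side',(285,503),(-75,235,67)),('side',(48,501),(80,235,67))]
B=[('scene',(325,164),(-40,-60,5)),('scene',(441,230),(-40,60,5)),('scene',(362,278),(40,60,5)),('scene',(240,211),(40,-60,5)),
   ('side',(257,157),(-40,-60,5)),('side',(243,277),(-40,60,5)),('side',(138,270),(40,60,5)),('side',(158,151),(40,-60,5))]
def fit(D,z,x0,use):
    D=[d for d in D if d[0] in use]
    def f(v):
        R=np.array([[np.cos(v[2]),-np.sin(v[2])],[np.sin(v[2]),np.cos(v[2])]])
        r=[]
        for n,p,l in D:
            P=[*(R@np.array(l[:2])+v[:2]),l[2]+z]; r+=list(proj(cs[n],P)[0]-px(n,p))
        return np.array(r)
    s=least_squares(f,x0,x_scale=[10,10,.1]); print(use,s.x.round(4),s.fun.reshape(-1,2).tolist() and np.abs(s.fun.reshape(-1,2)).max(1)); return s.x
for use in (('scene','side'),('scene',),('side',)):
    l=fit(L,0,[590,60,0.],use); b=fit(B,55,[580,27,0.],use)
    R=np.array([[np.cos(l[2]),-np.sin(l[2])],[np.sin(l[2]),np.cos(l[2])]])
    print('blank in ledge',R.T@(b[:2]-l[:2]),b[2]-l[2])
for n in cs:
  for t in('mug','bowl','disc'):
    for r in recognise(cs[n],t)[:2]:
        c=cs[n];Rr,_=cv2.Rodrigues(np.array(c['rvec'],float)); print(n,t,r['conf'],Rr.T@(np.array(r['centre'])-np.array(c['tvec']).ravel()))
```

```text
('scene', 'side') [580.3  46.8   0. ] [0.5 3.3 0.7 0.6 1.  1.  1.  0.4 1.3]
('scene', 'side') [575.9  28.6  -0.1] [0.7 0.9 0.1 0.3 0.6 0.2 0.8 0.2]
blank in ledge [ -4.7 -18.1] -0.06452091388909004
('scene',) [581.2  47.    0. ] [0.6 3.1 0.9 0.9 1. ]
('scene',) [576.6  29.3  -0.1] [0.3 0.8 0.3 0.2]
blank in ledge [ -4.9 -17.6] -0.0853724224115518
('side',) [579.9  47.1   0. ] [0.8 0.6 0.6 1.3]
('side',) [575.8  28.4  -0. ] [0.4 0.5 0.5 0.4]
blank in ledge [ -4.3 -18.7] -0.052118147510926055
scene mug 0.91 [ 658.2 -392.8   49. ]
scene bowl 0.68 [ 457.1 -395.    32. ]
scene disc 0.58 [586.9 225.1  62.4]
side mug 0.65 [ 641.1 -390.6   51.8]
side bowl 0.8 [ 457.9 -396.5   35.3]
side disc 0.78 [584.7 221.1  59.9]
```

```bash
cat > fit.py <<'E'
from h import *
from scipy.optimize import least_squares
def rot(a): return np.array([[np.cos(a),-np.sin(a)],[np.sin(a),np.cos(a)]])
def fit(cs,D,z,x0):
    def f(v):
        r=[]
        for n,p,l in D: r+=list(proj(cs[n],[*(rot(v[2])@np.array(l[:2])+v[:2]),l[2]+z])[0]-p)
        return np.array(r)
    s=least_squares(f,x0,x_scale=[10,10,.1],loss='soft_l1'); return s.x,np.abs(s.fun.reshape(-1,2)).max(1)
E
python3 - <<'E'
from fit import *
cs={'scene':camera('scene'),'side':camera('side')}
off={'scene':(230,150,5),'side':(270,135,4)}
px=lambda n,p:np.array([(p[i]+.5)/off[n][2]-.5+off[n][i] for i in (0,1)])
L=[('scene',(222,95),(-75,-200,55)),('side',(298,51),(-75,-200,55)),('side',(128,48),(65,-200,55)),('scene',(712,304),(-75,235,67)),('scene',(70,178),(80,-200,67)),('scene',(567,422),(80,235,67)),('side',(285,503),(-75,235,67)),('side',(48,501),(80,235,67))]
B=[('scene',(325,164),(-40,-60,5)),('scene',(441,230),(-40,60,5)),('scene',(362,278),(40,60,5)),('scene',(240,211),(40,-60,5)),
   ('side',(257,157),(-40,-60,5)),('side',(243,277),(-40,60,5)),('side',(138,270),(40,60,5)),('side',(158,151),(40,-60,5))]
L=[(n,px(n,p),l) for n,p,l in L];B=[(n,px(n,p),l) for n,p,l in B]
for k in (('scene','side'),('scene',),('side',)):
    l,e=fit(cs,[d for d in L if d[0] in k],0,[590,60,0]); b,e2=fit(cs,[d for d in B if d[0] in k],55,[580,27,0])
    print(k,l.round(4),e.round(1),b.round(4),e2.round(1))
    print(rot(l[2]).T@(b[:2]-l[:2]))
    q=lambda x,y:(l[:2]+rot(l[2])@[x,y]).round(1)
    print('start',q(-66,-18),'end',q(-23,-18))
E
```

```text
('scene', 'side') [5.799503e+02 4.868560e+01 1.260000e-02] [0.6 1.1 1.  0.8 0.9 0.8 0.9 0.7] [ 5.75920e+02  2.86965e+01 -5.16000e-02] [0.7 0.9 0.1 0.3 0.5 0.2 0.8 0.2]
[ -4.2822353  -19.93666224]
start [514.2  29.9] end [557.2  30.4]
('scene',) [5.820891e+02 5.133840e+01 1.310000e-02] [1.1 0.2 0.3 0.1] [ 5.764697e+02  2.947880e+01 -7.100000e-02] [0.2 0.9 0.3 0.2]
[ -5.90419692 -21.78440069]
start [516.3  32.5] end [559.3  33. ]
('side',) [5.798391e+02 4.655100e+01 1.190000e-02] [0.7 0.5 0.5 1.5] [ 5.757732e+02  2.836190e+01 -3.940000e-02] [0.4 0.5 0.5 0.4]
[ -4.28212094 -18.13949765]
start [514.1  27.8] end [557.1  28.3]
```

Request:
{"method": "jog_arm", "body": {"increments": [[-4.02, -3.08, 0, 0, 0, 0, 6], [-4.02, -3.08, 0, 0, 0, 0, 6], [-4.02, -3.08, 0, 0, 0, 0, 6], [-4.02, -3.08, 0, 0, 0, 0, 6], [-4.02, -3.08, 0, 0, 0, 0, 6], [-4.02, -3.08, 0, 0, 0, 0, 6], [-4.02, -3.08, 0, 0, 0, 0, 6], [-4.02, -3.08, 0, 0, 0, 0, 6], [-4.02, -3.08, 0, 0, 0, 0, 6], [-4.02, -3.08, 0, 0, 0, 0, 6], [-4.02, -3.08, 0, 0, 0, 0, 6], [-4.02, -3.08, 0, 0, 0, 0, 6], [0, 0, 0, 0, 0, -8.95, 6], [0, 0, 0, 0, 0, -8.95, 6], [0, 0, 0, 0, 0, 0, 6], [0, 0, 0, 0, 0, 0, 6]]}}

```text
clock: 3.2
eef_pos: [514.1, 30.5, 227.5]
eef_rot: [-3.142, 0.0, -3.131]
wrist_force: [0.1, -0.6, -0.5]
finger_gap: 60.0
```

Run:
```python
from h import *
c=camera('wrist'); cv2.imwrite('pics/w1.png',c['image'][:,:,::-1])
l=np.array([580.5,48.5]);a=.0126
R=np.array([[np.cos(a),-np.sin(a)],[np.sin(a),np.cos(a)]])
for n,p,z in(('open near',(-75,-200),55),('open fence',(65,-200),55),('stop near',(-75,220),55),('stop f',(65,220),55)): print(n,proj(c,[*(l+R@p),z]).round(0))
s=read_state();print(s['wrist_force'])
```

```text
open near [[162. 182.]]
open fence [[177. 288.]]
stop near [[519. 181.]]
stop f [[500. 287.]]
[-0.03603346 -0.03353034  0.53258406]
```

View pics/w1.png

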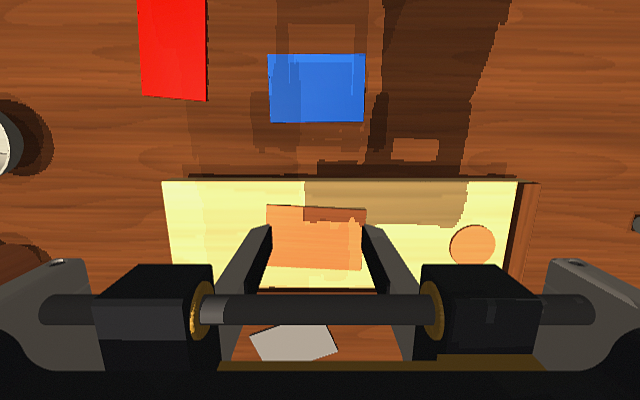

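Run:
```python
from fit import *
c=camera('wrist'); crop(c,150,160,550,300,2,'pics/w1c.png')
b,e=fit({'w':c},[('w',np.array(p),q) for p,q in (((267,206),(-40,-60,5)),((366,209.5),(-40,60,5)),((362,270),(40,60,5)))],55,[576,29,-.05]); print(b,e)
P=ray(c,[[162,181.5],[518,181.5]],55);print(P, np.arctan2(-(P[1]-P[0])[0],(P[1]-P[0])[1]))
```

```text
[ 5.75832054e+02  2.93159774e+01 -2.42799055e-02] [1.0321295  1.04812287 0.21965599]
[[ 507.11028467 -151.84988249   55.        ]
 [ 502.75249459  266.9034564    55.        ]] 0.010406204262115408
```

View pics/w1c.png

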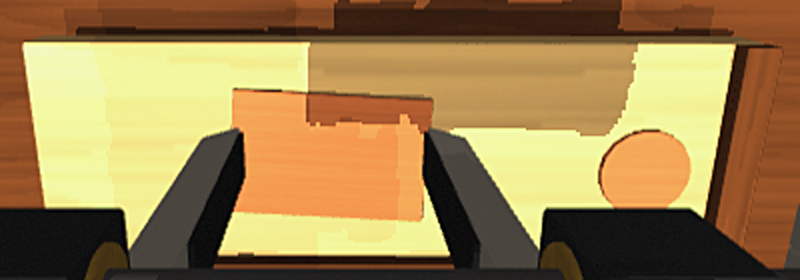

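Request:
{"method": "jog_arm", "body": {"increments": [[0, 0, 3.5, 0, 0, 0, 6], [0, 0, 3.5, 0, 0, 0, 6], [0, 0, 3.5, 0, 0, 0, 6], [0, 0, 2.5, 0, 0, 0, 6], [0, 0, 1.0, 0, 0, 0, 6], [0, 0, 0.6, 0, 0, 0, 6], [0, 0, 0.3, 0, 0, 0, 6], [0, 0, 0, 0, 0, 0, 6]]}}

```text
clock: 4.3
eef_pos: [514.4, 30.4, 78.9]
eef_rot: [-3.142, 0.001, -3.128]
wrist_force: [0.2, -0.1, 0.5]
finger_gap: 60.4
```

Run:
```python
from h import *
s=read_state();print(s['eef_pos'],s['wrist_force'])
c=camera('side');crop(c,270,135,390,280,4,'pics/s2.png')
```

```text
[514.3664058   30.41487347  78.9209138 ] [ 0.18273581 -0.1053839   0.45103867]
```

View pics/s2.png

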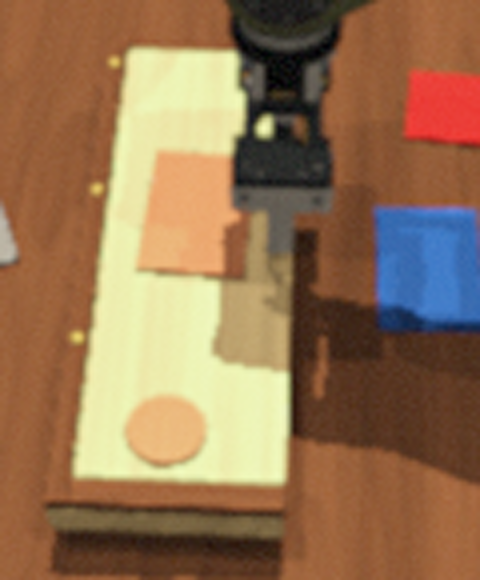

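Request:
{"method": "jog_arm", "body": {"increments": [[-0.4, 0, 0, 0, 0, 0, 6], [-0.4, 0, 0, 0, 0, 0, 6], [-0.4, 0, 0, 0, 0, 0, 6], [-0.4, 0, 0, 0, 0, 0, 6], [-0.4, 0, 0, 0, 0, 0, 6], [-0.4, 0, 0, 0, 0, 0, 6], [-0.4, 0, 0, 0, 0, 0, 6], [-0.4, 0, 0, 0, 0, 0, 6], [-0.3, 0, 0, 0, 0, 0, 6], [-0.3, 0, 0, 0, 0, 0, 6]]}}

```text
clock: 5.6
eef_pos: [552.3, 30.9, 78.4]
eef_rot: [3.142, -0.0, -3.128]
wrist_force: [-3.6, 0.1, 1.4]
finger_gap: 59.9
```

Request:
{"method": "jog_arm", "body": {"increments": [[-0.2, 0, 0, 0, 0, 0, 6], [-0.1, 0, 0, 0, 0, 0, 6]]}}

```text
clock: 5.85
eef_pos: [555.2, 30.9, 78.4]
eef_rot: [-3.142, -0.0, -3.128]
wrist_force: [-3.8, -0.7, 0.7]
finger_gap: 60.2
```

Request:
{"method": "jog_arm", "body": {"increments": [[-0.1, 0, 0, 0, 0, 0, 6], [0, 0, 0, 0, 0, 0, 6]]}}

```text
clock: 6.1
eef_pos: [555.9, 31.0, 78.4]
eef_rot: [3.142, -0.001, -3.128]
wrist_force: [-4.6, 0.2, 1.6]
finger_gap: 60.1
```

Request:
{"method": "jog_arm", "body": {"increments": [[-0.1, 0, 0, 0, 0, 0, 6], [0, 0, 0, 0, 0, 0, 6]]}}

```text
clock: 6.35
eef_pos: [556.2, 31.1, 78.3]
eef_rot: [3.141, -0.003, -3.128]
wrist_force: [-10.9, 0.8, 5.2]
finger_gap: 59.6
```

Request:
{"method": "jog_arm", "body": {"increments": [[-0.1, 0, 0, 0, 0, 0, 6], [0, 0, 0, 0, 0, 0, 6]]}}

```text
clock: 6.6
eef_pos: [556.4, 31.1, 78.2]
eef_rot: [3.141, -0.005, -3.128]
wrist_force: [-17.4, -0.6, 9.5]
finger_gap: 60.0
```

Request:
{"method": "jog_arm", "body": {"increments": [[0.3, 0, 0, 0, 0, 0, 6], [0.9, 0, -0.2, 0, 0, 0, 6], [0, 0, -3, 0, 0, 0, 6], [0, 0, -3, 0, 0, 0, 6], [1, 2, -3, 0, 0, 0, 4], [1, 4, -3, 0, 0, 0, 4], [1, 4, -2, 0, 0, 0, 4], [0, 0, 0, 0, 0, 0, 4]]}}

```text
clock: 7.6
eef_pos: [514.6, 132.4, 222.2]
eef_rot: [3.141, 0.004, -3.125]
wrist_force: [0.8, -1.0, -0.4]
finger_gap: 40.0
```

Run:
```python
from h import *
c=camera('wrist');cv2.imwrite('pics/w3.png',c['image'][:,:,::-1])
c=camera('side');crop(c,270,135,390,280,4,'pics/s3.png')
```

```text
(no output)
```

View pics/w3.png

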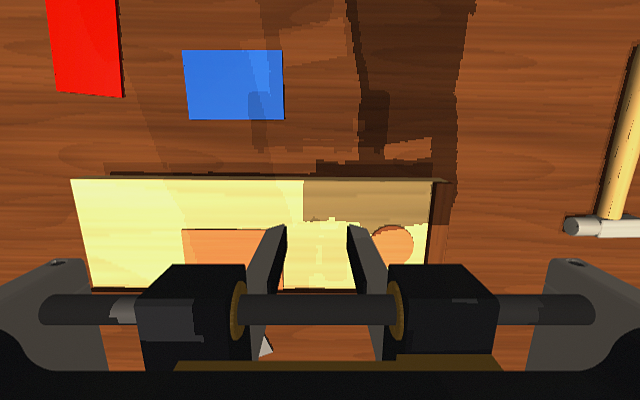

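View pics/s3.png

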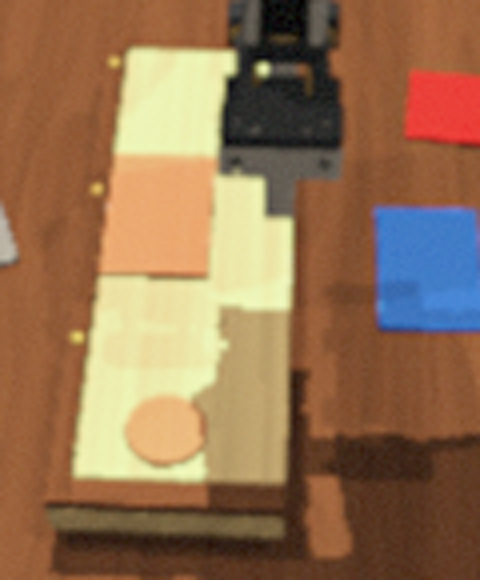

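Request:
{"method": "jog_arm", "body": {"increments": [[-4.3, -1.2, 0, 0, 0, 0, 3.4], [-4.3, -1.2, 0, 0, 0, 0, 3.4], [0, 0, 0, 0, 0, 10, 3.4], [0, 0, 0, 0, 0, 10, 3.4], [0, 0, 0, 0, 0, 10, 3.4], [0, 0, 0, 0, 0, 10, 3.4], [0, 0, 0, 0, 0, 10, 3.4], [0, 0, 0, 0, 0, 10, 3.4], [0, 0, 0, 0, 0, 10, 3.4], [0, 0, 0, 0, 0, 10, 3.4], [0, 0, 0, 0, 0, 10.3, 3.4], [0, 0, 0, 0, 0, 0, 3.4], [0, 0, 0, 0, 0, 0, 3.4]]}}

```text
clock: 9.32
eef_pos: [601.1, 106.9, 220.0]
eef_rot: [-3.141, 0.0, 1.582]
wrist_force: [-0.4, 0.2, 0.2]
finger_gap: 34.0
```

Run:
```python
from h import *
c=camera('wrist');cv2.imwrite('pics/w4.png',c['image'][:,:,::-1])
c=camera('side');m=[r['mask'] for r in regions_of(c,'blank') if abs(np.argwhere(r['mask']).mean(0)-[188,310]).max()<12]
for k in m:
    cn,_=cv2.findContours(k.astype(np.uint8),0,1); print(ray(c,cv2.approxPolyDP(cn[0],4,True).reshape(-1,2),60).round(1))
for r in regions_of(c,'disc')[:2]: print('disc',r['conf'],ray(c,[np.argwhere(r['mask']).mean(0)[::-1]],60))
```

```text
[[634.2 -29.4  60. ]
 [640.8  84.   60. ]
 [570.   88.1  60. ]
 [571.2 -23.8  60. ]]
disc 0.5 [[584.02561543 223.45698861  60.        ]]
```

View pics/w4.png

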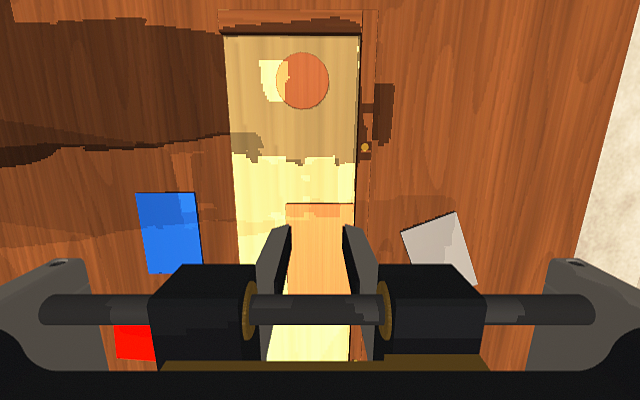

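Run:
```python
from h import *
c=camera('wrist')
print(ray(c,[[286,204],[353,204]],60), ray(c,[[226,36],[360,36]],55))
for p in ((570,90),(650,90)): print(proj(c,[*p,60]))
```

```text
[[565.32022064  90.63251677  60.        ]
 [642.79243615  91.36009539  60.        ]] [[506.85233769 266.19637904  55.        ]
 [643.19319698 267.4555938   55.        ]]
[[290.05513728 204.56305312]]
[[359.17554056 205.18781034]]
```

Request:
{"method": "jog_arm", "body": {"increments": [[0.6, 0, 3.5, 0, 0, 0, 3.4], [0, 0, 3.5, 0, 0, 0, 3.4], [0, 0, 3.2, 0, 0, 0, 3.4], [0, 0, 2.2, 0, 0, 0, 3.4], [0, 0, 1.0, 0, 0, 0, 3.4], [0, 0, 0.5, 0, 0, 0, 3.4], [0, 0, 0.2, 0, 0, 0, 3.4], [0, 0, 0, 0, 0, 0, 3.4]]}}

```text
clock: 10.58
eef_pos: [601.3, 113.6, 80.0]
eef_rot: [3.141, -0.0, 1.579]
wrist_force: [-0.7, -0.7, 0.9]
finger_gap: 34.6
```

Request:
{"method": "jog_arm", "body": {"increments": [[-0.4, 0, 0, 0, 0, 0, 3.4], [-0.4, 0, 0, 0, 0, 0, 3.4], [-0.4, 0, 0, 0, 0, 0, 3.4], [-0.4, 0, 0, 0, 0, 0, 3.4], [-0.4, 0, 0, 0, 0, 0, 3.4], [-0.4, 0, 0, 0, 0, 0, 3.4], [-0.4, 0, 0, 0, 0, 0, 3.4], [-0.4, 0, 0, 0, 0, 0, 3.4], [-0.4, 0, 0, 0, 0, 0, 3.4], [0, 0, 0, 0, 0, 0, 3.4]]}}

```text
clock: 11.82
eef_pos: [601.4, 77.1, 79.4]
eef_rot: [-3.142, 0.0, 1.579]
wrist_force: [-0.1, 1.0, -0.3]
finger_gap: 34.2
```

Run:
```python
from h import *
c=camera('side');crop(c,270,135,390,280,4,'pics/s5.png')
```

```text
(no output)
```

View pics/s5.png

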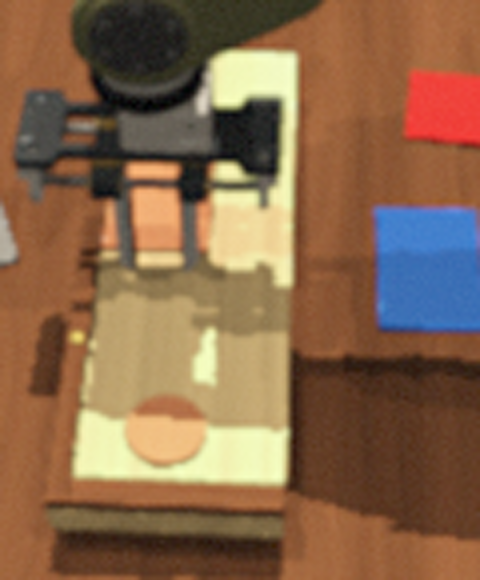

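Request:
{"method": "jog_arm", "body": {"increments": [[-0.5, 0, 0.05, 0, 0, 0, 3.4], [-0.6, 0, 0, 0, 0, 0, 3.4], [-0.6, 0, 0, 0, 0, 0, 3.4], [-0.6, 0, 0, 0, 0, 0, 3.4], [-0.6, 0, 0, 0, 0, 0, 3.4], [-0.6, 0, 0, 0, 0, 0, 3.4], [-0.6, 0, 0, 0, 0, 0, 3.4], [-0.6, 0, 0, 0, 0, 0, 3.4], [-0.6, 0, 0, 0, 0, 0, 3.4], [-0.6, 0, 0, 0, 0, 0, 3.4]]}}

```text
clock: 13.12
eef_pos: [601.9, 18.3, 79.1]
eef_rot: [3.141, -0.0, 1.579]
wrist_force: [0.3, 4.9, 3.3]
finger_gap: 34.2
```

Request:
{"method": "jog_arm", "body": {"increments": [[-0.6, 0, 0, 0, 0, 0, 3.4], [-0.6, 0, 0, 0, 0, 0, 3.4], [-0.6, 0, 0, 0, 0, 0, 3.4], [-0.6, 0, 0, 0, 0, 0, 3.4], [-0.6, 0, 0, 0, 0, 0, 3.4], [-0.5, 0, 0, 0, 0, 0, 3.4], [-0.4, 0, 0, 0, 0, 0, 3.4], [-0.2, 0, 0, 0, 0, 0, 3.4], [0, 0, 0, 0, 0, 0, 3.4]]}}

```text
clock: 14.25
eef_pos: [602.1, -22.7, 78.9]
eef_rot: [-3.142, 0.0, 1.579]
wrist_force: [-0.5, 2.8, 1.9]
finger_gap: 34.0
```

Run:
```python
from h import *
c=camera('side');crop(c,270,105,390,250,4,'pics/s6.png')
c=camera('scene');crop(c,210,130,370,230,5,'pics/c6.png')
c=camera('wrist');cv2.imwrite('pics/w6.png',c['image'][:,:,::-1])
```

```text
(no output)
```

View pics/s6.png

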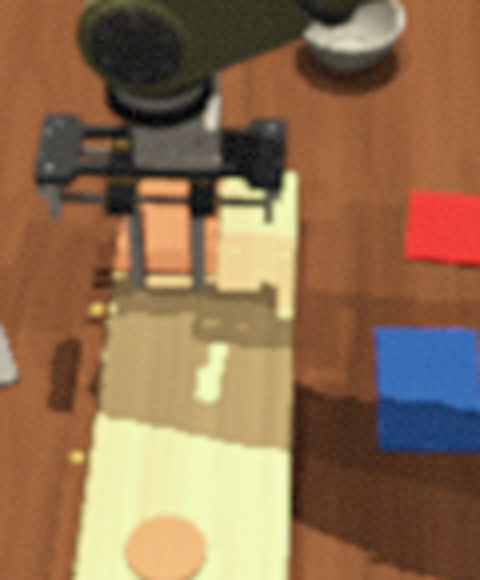

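View pics/c6.png

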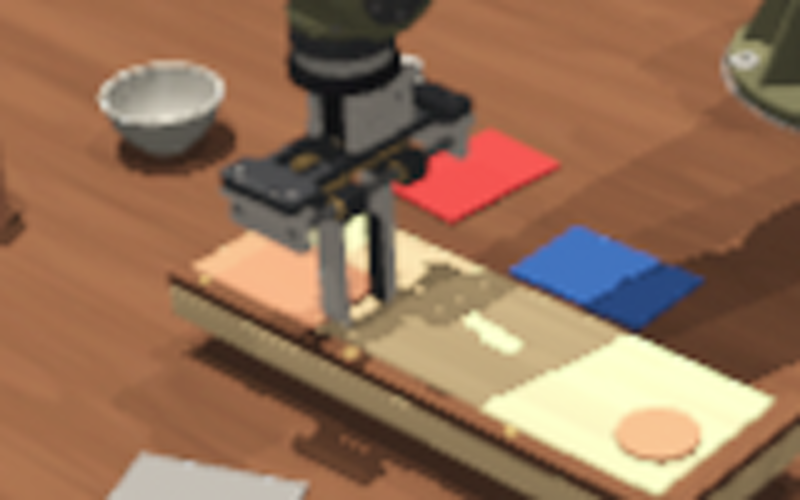

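View pics/w6.png

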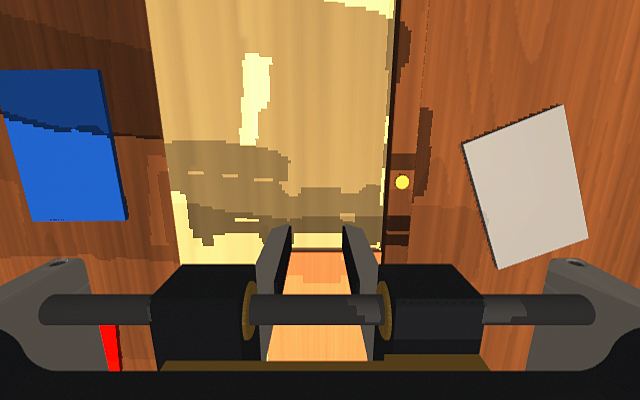

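Request:
{"method": "jog_arm", "body": {"increments": [[-0.5, 0, 0, 0, 0, 0, 3.4], [-0.5, 0, 0, 0, 0, 0, 3.4], [-0.5, 0, 0, 0, 0, 0, 3.4], [-0.5, 0, 0, 0, 0, 0, 3.4], [-0.5, 0, 0, 0, 0, 0, 3.4], [-0.5, 0, 0, 0, 0, 0, 3.4], [-0.5, 0, 0, 0, 0, 0, 3.4], [-0.3, 0, 0, 0, 0, 0, 3.4], [0, 0, 0, 0, 0, 0, 3.4]]}}

```text
clock: 15.52
eef_pos: [602.5, -60.8, 79.0]
eef_rot: [3.141, 0.0, 1.579]
wrist_force: [-0.4, -0.9, 0.0]
finger_gap: 33.8
```

Request:
{"method": "jog_arm", "body": {"increments": [[1, 0, -0.2, 0, 0, 0, 3.4], [0.5, 0, -3, 0, 0, 0, 3.4], [4, 0, -4, 0, 0, 0, 3.4], [6, 0, -4, 0, 0, 0, 3.4], [6, 0, -2, 0, 0, 0, 3.4], [6, 0, 0, 0, 0, 0, 3.4], [0, 0, 0, 0, 0, 0, 3.4]]}}

```text
clock: 16.4
eef_pos: [599.8, 170.1, 205.7]
eef_rot: [3.141, -0.0, 1.584]
wrist_force: [0.3, -1.3, -0.8]
finger_gap: 34.1
```

Run:
```python
from h import *
c=camera('side');crop(c,270,105,390,250,4,'pics/s7.png')
c=camera('scene');crop(c,210,130,370,230,5,'pics/c7.png')
```

```text
(no output)
```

View pics/s7.png

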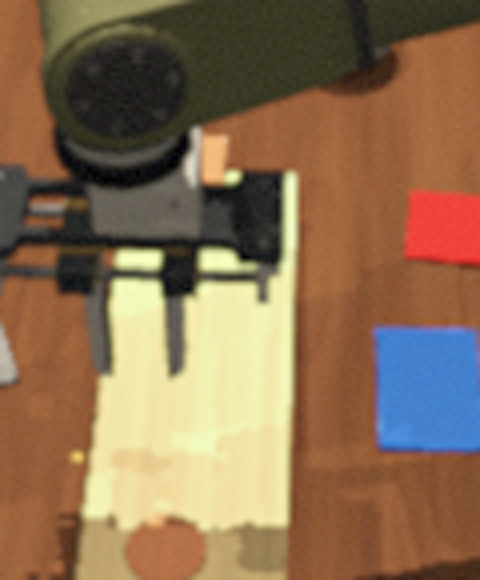

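View pics/c7.png

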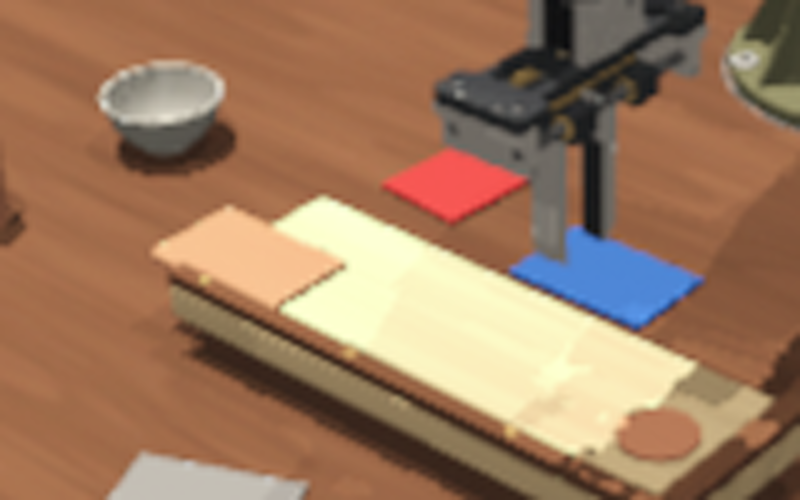

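Request:
{"method": "jog_arm", "body": {"increments": [[0, -4, -1, 0, 0, -10.3, 5], [-2, -4, -1, 0, 0, -10, 5], [0, 0, 0, 0, 0, -10, 5], [0, 0, 0, 0, 0, -10, 5], [0, 0, 0, 0, 0, -10, 5], [0, 0, 0, 0, 0, -10, 5], [0, 0, 0, 0, 0, -10, 5], [0, 0, 0, 0, 0, -10, 5], [0, 0, 0, 0, 0, -9.8, 5], [1, -5, 0, 0, 0, 0, 5], [1, -5, 0, 0, 0, 0, 5], [1, -5, 0, 0, 0, 0, 5], [1, -5, 0, 0, 0, 0, 5], [0, -5, 0, 0, 0, 0, 5], [0, 0, 0, 0, 0, 0, 5]]}}

```text
clock: 18.38
eef_pos: [486.8, -115.5, 225.4]
eef_rot: [-3.141, -0.0, -3.137]
wrist_force: [0.2, 1.3, -0.2]
finger_gap: 50.2
```

Run:
```python
from h import *
c=camera('side');crop(c,270,105,390,250,4,'pics/s8.png')
c=camera('wrist');cv2.imwrite('pics/w8.png',c['image'][:,:,::-1])
```

```text
(no output)
```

View pics/s8.png

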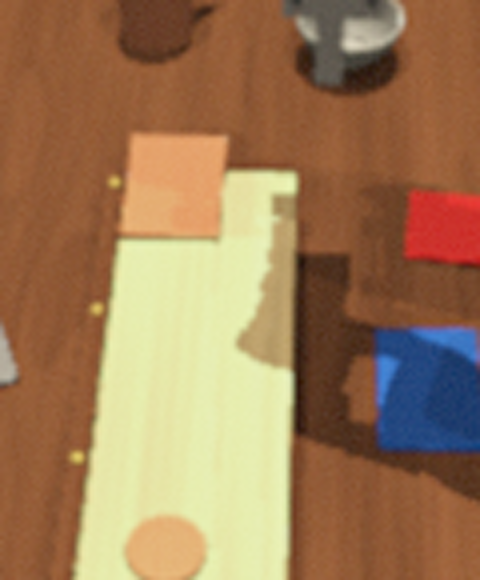

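View pics/w8.png

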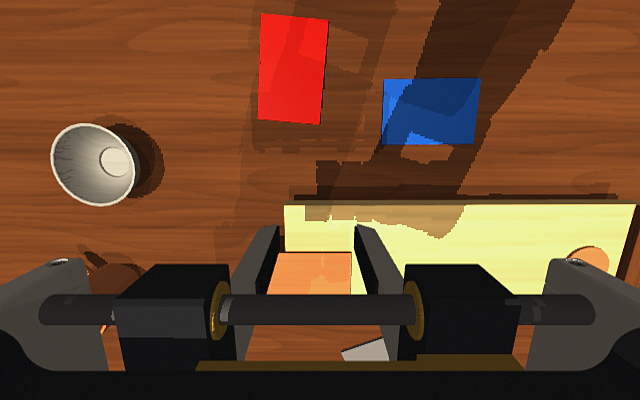

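Run:
```python
from fit import *
np.set_printoptions(precision=2,suppress=True)
cs={'side':camera('side'),'scene':camera('scene'),'wrist':camera('wrist')}
f=lambda x,y:((x+.5)/4-.5+270,(y+.5)/4-.5+105)
c=cs['side']
print(ray(c,[f(220,240),f(120,238),f(228,135),f(132,133)],60))
print('ledge corner',ray(c,[f(298,171)],55))
g=lambda x,y:((x+.5)/5-.5+210,(y+.5)/5-.5+130)
c=cs['scene']
print(ray(c,[g(345,266),g(277,303),g(232,207),g(152,250)],60),'corner',ray(c,[g(322,196)],55))
print('wrist trail near',ray(cs['wrist'],[[351,253]],60),'ledge corner',ray(cs['wrist'],[[284,205]],55))
for x in cs: crop(cs[x],*((270,130,340,180) if x=='side' else (230,160,310,210) if x=='scene' else (230,190,430,300)),{'side':10,'scene':10,'wrist':4}[x],f'pics/z_{x}.png')
```

```text
[[ 565.74  -69.32   60.  ]
 [ 645.54  -67.9    60.  ]
 [ 566.29 -194.46   60.  ]
 [ 648.01 -193.46   60.  ]]
ledge corner [[ 505.9  -157.82   55.  ]]
[[ 569.53  -68.94   60.  ]
 [ 633.28  -72.62   60.  ]
 [ 564.46 -189.54   60.  ]
 [ 641.78 -191.38   60.  ]] corner [[ 505.79 -154.92   55.  ]]
wrist trail near [[566.21 -68.9   60.  ]] ledge corner [[ 507.04 -150.73   55.  ]]
```

View pics/z_side.png

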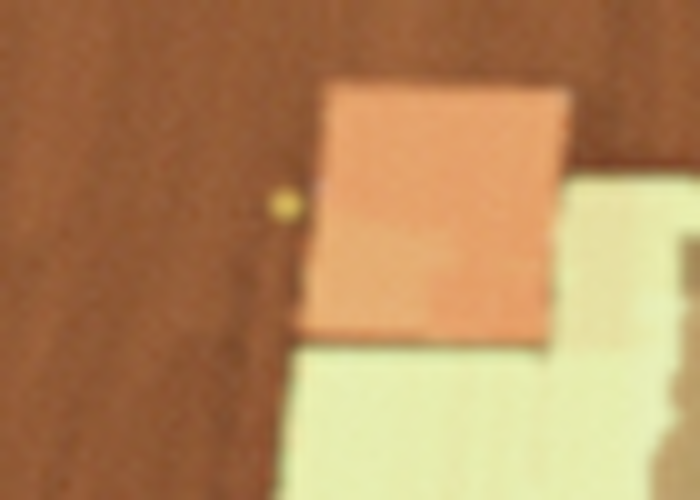

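View pics/z_scene.png

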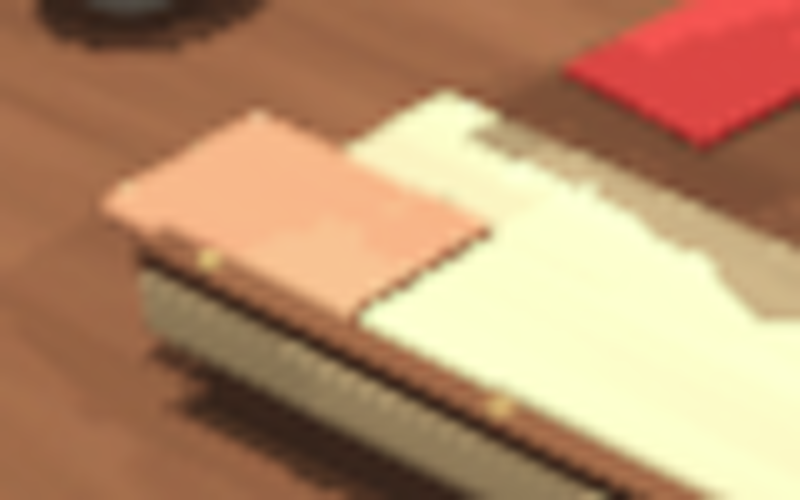

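Request:
{"method": "jog_arm", "body": {"increments": [[-1, 4.5, 0, 0, 0, 0, 3.4], [-3.5, 4.1, 0, 0, 0, 0, 3.4], [-3.5, 0, 0, 0, 0, 0, 3.4], [-3.5, 0, 0, 0, 0, 0, 3.4], [0, 0, 0, 0, 0, 10, 3.4], [0, 0, 0, 0, 0, 10, 3.4], [0, 0, 0, 0, 0, 10, 3.4], [0, 0, 0, 0, 0, 10, 3.4], [0, 0, 0, 0, 0, 10, 3.4], [0, 0, 0, 0, 0, 10, 3.4], [0, 0, 0, 0, 0, 10, 3.4], [0, 0, 0, 0, 0, 10, 3.4], [0, 0, 0, 0, 0, 9.6, 3.4], [0, 0, 0, 0, 0, 0, 3.4]]}}

```text
clock: 20.38
eef_pos: [601.6, -23.9, 225.4]
eef_rot: [-3.142, -0.0, 1.59]
wrist_force: [-0.3, 0.5, -0.8]
finger_gap: 34.1
```

Request:
{"method": "jog_arm", "body": {"increments": [[-1.6, 0, 3.5, 0, 0, 0.5, 3.4], [0, 0, 3.5, 0, 0, 0, 3.4], [0, 0, 3.5, 0, 0, 0, 3.4], [0, 0, 2.5, 0, 0, 0, 3.4], [0, 0, 1.0, 0, 0, 0, 3.4], [0, 0, 0.5, 0, 0, 0, 3.4], [0, 0, 0.15, 0, 0, 0, 3.4], [0, 0, 0, 0, 0, 0, 3.4]]}}

```text
clock: 21.38
eef_pos: [602.3, -40.8, 79.6]
eef_rot: [3.141, 0.0, 1.58]
wrist_force: [-0.4, 0.0, -0.3]
finger_gap: 34.0
```

To y -63.8, which is 2.3 cm.

Request:
{"method": "jog_arm", "body": {"increments": [[-0.4, 0, 0.05, 0, 0, 0, 3.4], [-0.4, 0, 0, 0, 0, 0, 3.4], [-0.4, 0, 0, 0, 0, 0, 3.4], [-0.4, 0, 0, 0, 0, 0, 3.4], [-0.3, 0, 0, 0, 0, 0, 3.4], [-0.2, 0, 0, 0, 0, 0, 3.4], [-0.1, 0, 0, 0, 0, 0, 3.4], [0, 0, 0, 0, 0, 0, 3.4]]}}

```text
clock: 22.38
eef_pos: [602.1, -62.6, 78.4]
eef_rot: [-3.142, -0.0, 1.579]
wrist_force: [-0.5, 3.2, 1.3]
finger_gap: 34.0
```

Request:
{"method": "jog_arm", "body": {"increments": [[-0.1, 0, 0, 0, 0, 0, 3.4], [-0.05, 0, 0, 0, 0, 0, 3.4], [0, 0, 0, 0, 0, 0, 3.4]]}}

```text
clock: 22.75
eef_pos: [602.2, -64.3, 78.4]
eef_rot: [3.142, 0.0, 1.579]
wrist_force: [0.3, 4.1, -0.6]
finger_gap: 34.0
```

Request:
{"method": "jog_arm", "body": {"increments": [[1, 0, -0.1, 0, 0, 0, 3.4], [0.5, 0, -3, 0, 0, 0, 3.4], [0, 0, -4, 0, 0, 0, 3.4], [0, -2, -3, 0, 0, 0, 5], [0, -4, -1, 0, 0, -10.3, 5], [0, 0, 0, 0, 0, -10, 5], [0, 0, 0, 0, 0, -10, 5], [0, 0, 0, 0, 0, -10, 5], [0, 0, 0, 0, 0, -10, 5], [0, 0, 0, 0, 0, -10, 5], [0, 0, 0, 0, 0, -10, 5], [0, 0, 0, 0, 0, -10, 5], [0, 0, 0, 0, 0, -10, 5], [0, -4, 0, 0, 0, 0, 5], [0, -3.5, 0, 0, 0, 0, 5], [0, 0, 0, 0, 0, 0, 5]]}}

```text
clock: 24.75
eef_pos: [542.9, -126.2, 189.4]
eef_rot: [-3.141, -0.0, -3.13]
wrist_force: [0.6, 0.2, -0.7]
finger_gap: 50.2
```

Request:
{"method": "jog_arm", "body": {"increments": [[0, 0, 3.5, 0, 0, 0, 5], [0, 0, 3.5, 0, 0, 0, 5], [0, 0, 2.5, 0, 0, 0, 5], [0, 0, 1.0, 0, 0, 0, 5], [0, 0, 0.5, 0, 0, 0, 5], [0, 0, 0.05, 0, 0, 0, 5], [0, 0, 0, 0, 0, 0, 5]]}}

```text
clock: 25.62
eef_pos: [543.4, -124.9, 79.6]
eef_rot: [-3.141, 0.001, -3.128]
wrist_force: [0.1, -0.6, 0.1]
finger_gap: 49.9
```

Request:
{"method": "jog_arm", "body": {"increments": [[-0.4, 0, 0, 0, 0, 0, 5], [-0.4, 0, 0, 0, 0, 0, 5], [-0.3, 0, 0, 0, 0, 0, 5], [0, 0, 0, 0, 0, 0, 5]]}}

```text
clock: 26.12
eef_pos: [554.3, -124.7, 78.8]
eef_rot: [-3.142, -0.0, -3.128]
wrist_force: [0.9, 0.1, -0.4]
finger_gap: 50.1
```

Request:
{"method": "jog_arm", "body": {"increments": [[-0.15, 0, 0, 0, 0, 0, 5], [-0.1, 0, 0, 0, 0, 0, 5]]}}

```text
clock: 26.38
eef_pos: [556.6, -124.6, 78.9]
eef_rot: [-3.142, -0.0, -3.128]
wrist_force: [0.2, -0.2, -0.6]
finger_gap: 49.9
```

Request:
{"method": "jog_arm", "body": {"increments": [[-0.1, 0, 0, 0, 0, 0, 5], [0, 0, 0, 0, 0, 0, 5]]}}

```text
clock: 26.62
eef_pos: [557.3, -124.6, 78.8]
eef_rot: [3.141, -0.001, -3.128]
wrist_force: [-2.6, -0.3, 0.7]
finger_gap: 50.2
```

Request:
{"method": "jog_arm", "body": {"increments": [[-0.1, 0, 0, 0, 0, 0, 5], [0, 0, 0, 0, 0, 0, 5]]}}

```text
clock: 26.88
eef_pos: [557.7, -124.6, 78.7]
eef_rot: [3.141, -0.002, -3.128]
wrist_force: [-7.9, 0.4, 5.1]
finger_gap: 50.2
```

Request:
{"method": "jog_arm", "body": {"increments": [[-0.05, 0, 0, 0, 0, 0, 5], [0, 0, 0, 0, 0, 0, 5]]}}

```text
clock: 27.12
eef_pos: [557.8, -124.6, 78.7]
eef_rot: [3.141, -0.003, -3.128]
wrist_force: [-11.3, -0.9, 5.8]
finger_gap: 50.1
```

Request:
{"method": "jog_arm", "body": {"increments": [[0.3, 0, 0, 0, 0, 0, 5], [1, 0, 0, 0, 0, 0, 5], [0.5, 0, -2, 0, 0, 0, 5], [0.5, 0, -4, 0, 0, 0, 5], [4, 0, -5, 0, 0, 0, 5], [4, 2, -3, 0, 0, 0, 5], [3, 2, 0, 0, 0, 0, 5], [0, 0, 0, 0, 0, 0, 5], [0, 0, 0, 0, 0, 0, 5]]}}

```text
clock: 28.25
eef_pos: [427.0, -86.7, 218.6]
eef_rot: [-3.141, 0.002, -3.128]
wrist_force: [0.3, 0.6, -0.2]
finger_gap: 50.0
```

Run:
```python
from h import *
np.set_printoptions(precision=2,suppress=True)
for x,b,f in (('side',(270,110,370,180),8),('scene',(220,150,320,220),8),('wrist',(170,150,470,300),2.6)):
    c=camera(x); crop(c,*b,f,f'pics/f_{x}.png')
    if x!='wrist':
        cv2.imwrite(f'pics/full_{x}.png',c['image'][:,:,::-1])
        R,_=cv2.Rodrigues(np.array(c['rvec'],float))
        for t in('mug','bowl','disc'):
            for r in recognise(c,t)[:1]: print(x,t,r['conf'],R.T@(np.array(r['centre'])-np.array(c['tvec']).ravel()))
```

```text
side mug 0.71 [ 641.67 -389.55   48.54]
side bowl 0.89 [ 465.31 -401.35   32.96]
side disc 0.83 [585.09 218.39  61.22]
scene mug 0.6 [ 658.42 -396.64   50.  ]
scene bowl 0.67 [ 457.02 -397.72   31.07]
scene disc 0.74 [587.57 224.19  62.08]
```

View pics/f_side.png

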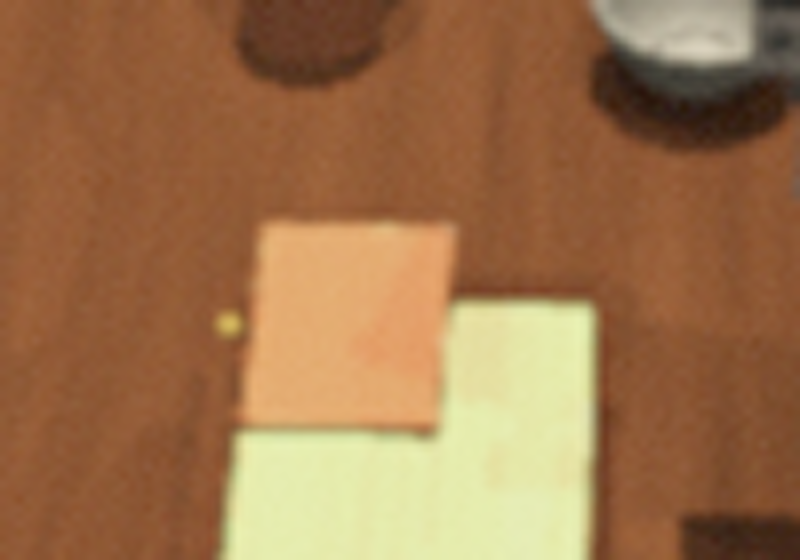

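View pics/f_scene.png

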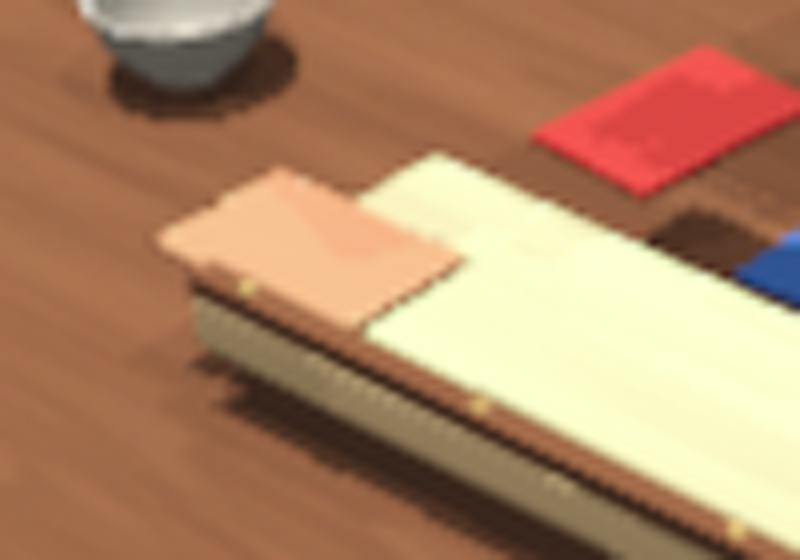

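View pics/f_wrist.png

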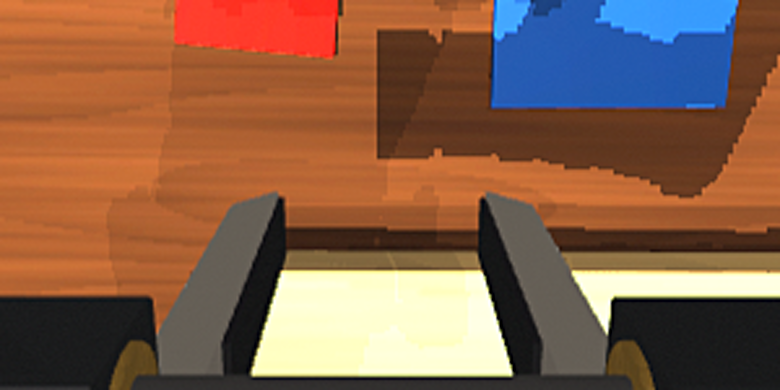

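View pics/full_side.png

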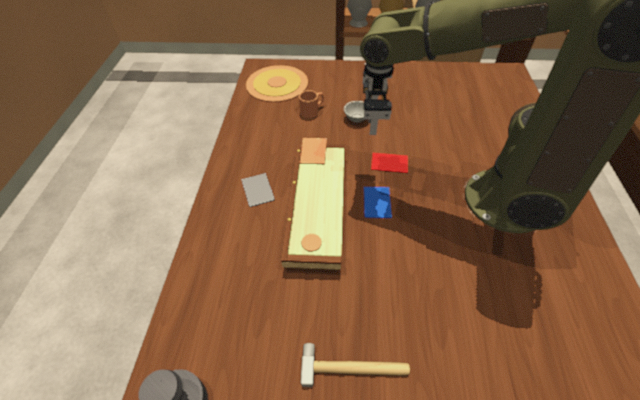

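Run:
```python
from fit import *
np.set_printoptions(precision=2,suppress=True)
cs={'side':camera('side'),'scene':camera('scene')}
f=lambda x,y:np.array([(x+.5)/8-.5+270,(y+.5)/8-.5+110])
g=lambda x,y:np.array([(x+.5)/8-.5+220,(y+.5)/8-.5+150])
S=[('side',f(260,223),(40,-60,5)),('side',f(457,225),(-40,-60,5)),('side',f(240,430),(40,60,5)),('side',f(438,434),(-40,60,5))]
C=[('scene',g(156,241),(40,-60,5)),('scene',g(282,166),(-40,-60,5)),('scene',g(464,260),(-40,60,5))]
for D in (S,C,S+C): print(fit(cs,D,55,[607,-132,0.01]))
print(ray(cs['side'],[f(596,300)],55),ray(cs['scene'],[g(437,152)],55))
```

```text
(array([ 607.39, -134.14,    0.01]), array([0.51, 0.63, 0.46, 0.39]))
(array([ 605.96, -135.44,   -0.02]), array([0.59, 0.27, 0.34]))
(array([ 606.8 , -134.18,    0.  ]), array([0.9 , 0.72, 0.58, 0.3 , 0.64, 0.54, 0.52]))
[[ 506.15 -159.34   55.  ]] [[ 504.13 -155.58   55.  ]]
```

```bash
python3 -c "
from cell import *
print(sign_off()); print(read_state()['clock'])"
```

```text
the job is handed in; nothing more can be done
None
the job is handed in; nothing more can be done
```

The copper blank now lies flat against the fence, with about 40 mm (a third of its 120 mm length) hanging past the ledge's open end. I handed the job in at about 28.5 s of the 64 s allowed.

**What I did:** I pushed the blank back to the fence with two spread fingertips, then slid it along by its trailing short edge. After a first measurement I added about 3 mm, then pressed it against the fence once more at about 11 N. The highest wrist force I read was about 20 N, in the first push to the fence. The gripper was lifted clear before the hand-in.

**Last checks:**
- **Overhang:** the estimates differ by a few millimetres. Fingertip contact plus the wrist camera's ledge end gives about 40.5 mm. The scene camera gives about 40 mm and the side camera about 37 to 38 mm.
- **Flushness:** the final press met firm resistance where the fence should stop the blank. The side view puts its angle at about 0.01 rad, the same as the ledge. The scene camera alone gave −0.02 rad, from three low-resolution corners, which I put down to noise.
- **Other objects:** mug and disc positions agree with the first measurement to within about 4 mm. The bowl matches in the scene view but read about 9 mm off in the side view, where the gripper partly hid it. I did not re-measure the hammer and the red, blue and grey look-alikes, but they look unmoved in the last side picture.

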